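# Load the last tube on the tube rotator

### The arm

A 6-joint arm with a two-finger parallel gripper is mounted at the origin on the work surface. World frame = base frame: x ahead of the robot, y to its left, z up, the work surface at z = 0. Lengths are in m, angles in degrees, forces in N, time in s.
With the tool pointing down it reaches from about 0.375 to 0.75 m from the base axis. Payload 9 kg.
Tool frame: the origin (TCP) lies where the fingers leave the gripper's body, on its centre line; the fingertips stand 73 mm ahead of it and the grasp point (between the pads) lies 54 mm ahead of it (robot.tip_reach is the distance from the TCP to the fingertips, in m); z points along the fingers, y is the direction in which the jaws open and shut (so a half turn about z gives the same grasp; the last joint's range is limited). The gripper opens to 85 mm and grips with 20 to 120 N. Pads are 22 mm wide; open, the fingers measure 114 mm over their backs; the gripper's body (76 mm by 85 mm) begins 54 mm behind the grasp point. The pads swing forward as they close: fully open they stand 13 mm farther back than shut.
Start: joints at [51.641, 5.964, 5.575, 89.605, 0, 77.527], TCP at [0.262, 0.54, 0.304] pointing down, gripper open.
Joint ranges: [-171.21, 171.21], [-48.23, 106.86], [-62.78, 66.21], [-105.2, 120.99], [-86.42, 89.51], [-180, 180]. Speed limits (degrees/s): [127.2, 127.2, 147.25, 180, 180, 180].

### API

Orientations are given as [roll, pitch, yaw] about the fixed x, y, z axes, in that order (R = Rz(yaw) Ry(pitch) Rx(roll)).
In Python, from plant import robot gives the robot as it stands. Calls block until the motion is done:
- robot.move_pose(position, orientation): joint-space move of the TCP to a pose.
- robot.line_to(position, vel=0.15, rotation=None, guard=None): straight line of the TCP; rotation=None keeps the orientation; vel is the mean speed in m/s. With guard (N) it stops when the force on the tool has changed by that much, and returns True; else False.
- robot.goto_joints(angles): joint-space move.
- robot.set_gripper(opening): finger opening in m; the grip force is fixed at half the most; returns when the fingers have stopped.
- robot.pause(seconds).
- robot.ik(position, orientation): joint angles nearest the present ones, or None.
- robot.observe(): the state.
- robot.grab_frame(name): name is "scene" or "top" or "wrist"; returns the picture (384x512x3 uint8, blue, green, red); there is no depth.
- robot.get_calibration(name): a dict with "vertical_fov" (degrees; the focal length in pixels is half the picture's height over the tangent of half this angle, whatever the lens; pixels are square), "cx", "cy" (the principal point, pixels), "rvec" (rotation vector, rad) and "tvec" (3), from world to camera coordinates, as OpenCV has them. Camera axes: x right, y down, z forward; pixel columns grow to the right and rows downward; lengths in m; the calibration is good to about 2 mm. A picture is of the moment at which its call begins: read the wrist's pose just before it. get_calibration takes no time and is no camera call; for the wrist camera it gives the pose at the moment of the call.
A pose or a line that the arm cannot do raises robot.IKError and nothing moves.
- robot.job_done(): hands the job in, once; it reports no verdict.
The state is a dict: "time": time; "q": joint angles; "qvel": joint speeds; "joint_torque": joint torques, N m; "tool_pos": TCP position; "tcp_rot": TCP orientation; "ft_force": force on the tool from outside, world axes, zero at the start; "torque": the same for the moment, N m; "gripper_width": finger opening in m.
Only numpy, scipy, OpenCV 4.12 (cv2) and the standard library are available. Lean on these libraries where they do the work, as an engineer would, in place of code of your own. Each camera call takes 0.05 s, during which the arm holds its last target.

### The job

Turn the rotator's carousel by hand until its one empty clip, now hidden on the lower half of the wheel, stands straight up at the top, and let it come to rest there. Then take the large capped tube from the tray, lay it over that clip with its cap at the same end as the other tubes' caps, and press it down until it snaps fully home; leave the carousel standing with that tube at the top, and disturb nothing else on the table.

Things in the scene. Friction and masses are not known exactly. Their poses are not given: they have to be found in the camera images.
- rotator: Tube rotator, fixed to the table. Origin on the table under the carousel's middle; y runs along the horizontal axle, z up, x across. Base 160 (x) by 260 mm (y), 20 high. White motor housing 120 mm (x), 162 tall, at y +78 to +163 mm; thin steel bearing upright 44 mm wide, 145 tall, at y -78 to -86 mm. Between them turns the carousel, a wheel of tubes.
- carousel (a joint): Angle of the carousel, rad: 0 or any whole turn puts the empty clip straight up at the top; it grows as the wheel's top moves towards the rotator's +x. Starts between 1.6 and 4.7. It turns both ways without end stops in reach, with a steady drag of 0.15 N m, and stays where it is left.
- axle (a point): Middle of the carousel's axle, 125 mm above the table, fixed; axes as the rotator's. Two white discs (radius 60 mm, 8 mm thick, middles at y +34 and -34 mm) carry six clips 60 degrees apart, tube axes 75 mm from the axle and parallel to it. Between the discs 60 mm is free down to a hub of radius 16 mm. All its parts stay within 96 mm of the axle.
- clip (a point): Centre of the empty clip, 75 mm from the axle: the tube's middle goes here. z points outwards from the axle, y along the axle as the rotator's. At each disc two springy jaws 34 mm apart; their lips, 11 mm above this point, leave 23 mm. A tube resting on the lips has its axis 22 mm above this point; pressed straight in with about 8 N it snaps home.
- full_clip (a point): Middle of the tube in the place next to the empty clip, 60 degrees further round in the sense in which the joint grows. Five places hold tubes like the loose one (30 mm in diameter, they do not come out), caps at the -y end by the bearing upright. 45 mm is free between neighbouring tubes: a finger put in there, between the discs, can push a tube round its arc.
- tube: The loose large tube, about 65 g, 115 mm long: body 30 mm in diameter, screw cap 34 mm and 13 long. Origin on its axis at mid-length; y runs along it from cap to foot (x and z are arbitrary, it may roll). It lies level in the tray, axis 45 mm above the table, on two ribs 34 mm either side of its middle, free on both sides between them.
- tube_cap (a point): Centre of the outer face of the loose tube's cap, 58 mm from its origin along its -y.
- tray: White sample tray, fixed, 165 mm (x) by 125 mm (y), floor 6 mm thick, with two notched ribs along x at y +34 and -34 mm. Origin under its middle. The large tube lies along y at x = -38 mm, cap to -y, the thin tube at x = +38 mm.
- thin_tube: Bystander: a thin capped tube, 17 mm in diameter, 118 mm long, lying in the tray beside the large one. Origin on its axis. To be left alone.
- beaker: Bystander: clear plastic beaker, 72 mm wide, 95 mm high, loose beside the tray. Origin under its middle.
- timer: Bystander: small white timer, 65 by 58 by 18 mm, loose beside the rotator's bearing end. Origin under its middle.
- well_plate: Bystander: white well plate 86 by 128 mm, 14 mm high, on the left. Origin under its middle.
- pipette: Bystander: pipette 260 mm long lying on the right. Origin on the table under its handle.
- cap0: Bystander: loose screw cap, 34 mm wide, 13 mm high, on the table's near left. Origin under its middle.
- cap1: Bystander: loose screw cap, 34 mm wide, 13 mm high, on the table's near left. Origin under its middle.
- cap2: Bystander: loose screw cap, 34 mm wide, 13 mm high, on the table's near left. Origin under its middle.
There are look-alikes about, which are no part of the job. What is shaped like the tube but black or blue is not meant.

How it is judged (in metres and radians):
On the way:
1. the carousel has been turned so that its empty clip stands at the top (within about 10 degrees) and has come to rest there, the large tube not yet on it (angle between clip's own z axis and vertical below 0.18 rad and velocity of joint carousel between -0.08 and 0.08 rad/s and distance between tube and clip above 0.05 m), for 0.4 s.
At the end, for the whole second after the job is handed in: The large tube lies fully home in the clip that was empty (its axis within 4 mm of the clip's centre across and in depth, within 12 mm along, parallel within 0.08 rad), cap at the same end as the others, with that clip at the top within 0.22 rad; tube and carousel at rest (x of tube in the frame of clip between -0.004 and 0.004 m and z of tube in the frame of clip between -0.004 and 0.004 m and y of tube in the frame of clip between -0.012 and 0.012 m and y of tube_cap in the frame of clip below -0.04 m and angle between the y axis of tube and the y axis of clip, either way round below 0.08 rad and angle between clip's own z axis and vertical below 0.22 rad and linear speed of tube below 0.02 m/s and velocity of joint carousel between -0.08 and 0.08 rad/s); the robot touches nothing.
It fails at once if a bystander (thin tube, beaker, timer, well plate, pipette, loose caps) is pushed more than 25 mm from its place (distance of any of thin_tube, beaker, timer, well_plate, pipette, cap0, cap1, cap2 from where it was at the start of the episode above 0.025 m).
It fails at once if the beaker is tipped over (angle between beaker's own z axis and vertical above 0.6 rad).
It also fails if it takes over 67 s, if anything falls off the work surface, if the arm or the gripper's body presses on something with over 40 N, if the wrist force passes 120 N, or if a joint passes its speed limit or range.

## Working session

There is one attempt and no reset: what is moved stays moved. The work goes in short steps, each a Python script; the robot and the scene stay as the last script left them, time stands still between calls to the robot, and variables do not carry over. Pictures are saved under pics/ and viewed, and the job is handed in when it is done.

```bash
ls; mkdir -p pics
python3 - <<'E'
from plant import robot
import cv2
for n in("scene","top","wrist"):
    c=robot.get_calibration(n);print(n,c)
    cv2.imwrite(f"pics/{n}0.png",robot.grab_frame(n))
o=robot.observe();print(o)
E
```

```text
pics
scene {'vertical_fov': 51.72064521703875, 'cx': 254.9636737460875, 'cy': 189.65295881863173, 'rvec': array([ 1.49957836,  1.99178163, -0.88129094]), 'tvec': array([ 0.15178258, -0.20107659,  1.81162193])}
top {'vertical_fov': 43.00531851164314, 'cx': 254.27172522340834, 'cy': 191.10708536847716, 'rvec': array([ 2.11333404, -2.13677545,  0.19370974]), 'tvec': array([-0.01085684,  0.51241813,  1.78317357])}
wrist {'vertical_fov': 62.22392043586281, 'cx': 255.27154778142184, 'cy': 192.57270877106137, 'rvec': array([-2.45162042, -1.53437145, -0.21761763]), 'tvec': array([-0.59967092, -0.0359329 ,  0.37846303])}
{'time': 0.15, 'q': array([ 5.16423112e+01,  5.99189339e+00,  5.53850132e+00,  8.96050937e+01,
       -3.13880282e-04,  7.75254874e+01]), 'qvel': array([ 0.04322236, -0.11145814,  0.02032093,  0.04637105, -0.05549912,
        0.00572343]), 'joint_torque': array([ 3.96954798e-03, -5.57356989e+01,  5.04005313e+01,  1.25417265e-02,
       -2.04254866e-04, -5.52297621e-06]), 'tool_pos': array([0.26181364, 0.53966679, 0.30330092]), 'tcp_rot': array([-1.79942827e+02, -1.23267592e-02,  1.54116818e+02]), 'ft_force': array([ 0.47194342,  0.37771446, -0.80060354]), 'torque': array([-0.00112092, -0.00846979, -0.0454742 ]), 'gripper_width': 0.08533168630090862}
```

View pics/scene0.png

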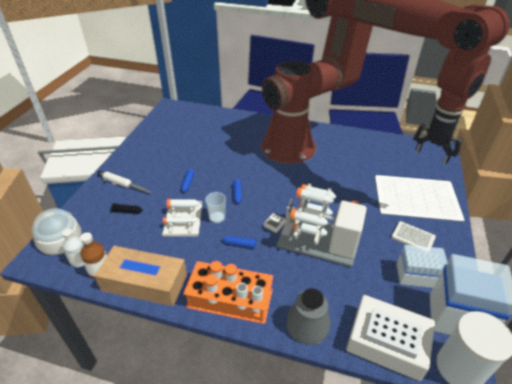

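View pics/top0.png

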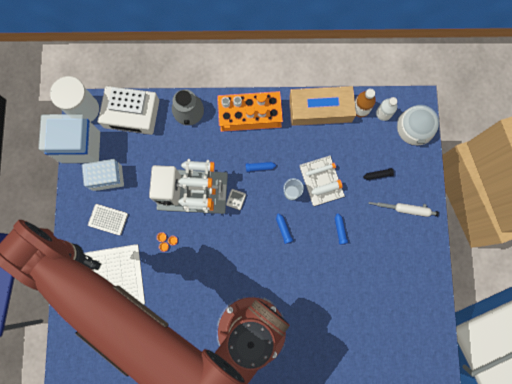

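View pics/wrist0.png

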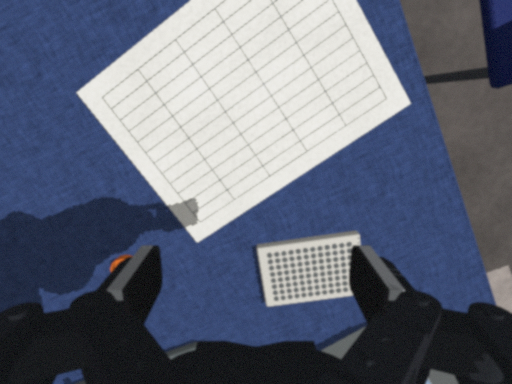

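The top view shows the rotator at (190,188), its motor housing on the left (+y), the tray at (322,180), the beaker at (293,189) and the timer at (236,200). I'll enlarge these next.

```bash
cat > h.py <<'E'
import cv2,numpy as np
from plant import robot
def K(c,h=384):
    f=h/2/np.tan(np.radians(c["vertical_fov"])/2); return np.array([[f,0,c["cx"]],[0,f,c["cy"]],[0,0,1]])
def ray(c,uv):
    R=cv2.Rodrigues(np.array(c["rvec"]))[0];t=np.array(c["tvec"])
    d=R.T@np.linalg.inv(K(c))@np.array([uv[0],uv[1],1.0]); return -R.T@t,d/np.linalg.norm(d)
def onz(c,uv,z):
    o,d=ray(c,uv); return o+d*(z-o[2])/d[2]
def proj(c,P):
    return cv2.projectPoints(np.array(P,float).reshape(-1,3),np.array(c["rvec"]),np.array(c["tvec"]),K(c),None)[0].reshape(-1,2)
def crop(img,x0,y0,x1,y1,s,fn):
    cv2.imwrite("pics/"+fn,cv2.resize(img[y0:y1,x0:x1],None,fx=s,fy=s,interpolation=cv2.INTER_CUBIC))
E
python3 - <<'E'
from h import *
t=cv2.imread("pics/top0.png");s=cv2.imread("pics/scene0.png")
crop(t,140,145,260,225,6,"t1.png");crop(t,270,145,410,255,5,"t2.png");crop(s,260,170,380,270,6,"s1.png")
c=robot.get_calibration("top")
print(ray(c,(255,190))[0],ray(robot.get_calibration("scene"),(0,0))[0])
E
```

```text
[ 0.17937564 -0.01669     1.84660338] [1.46530466 0.25609186 1.06430399]
```

View pics/t1.png

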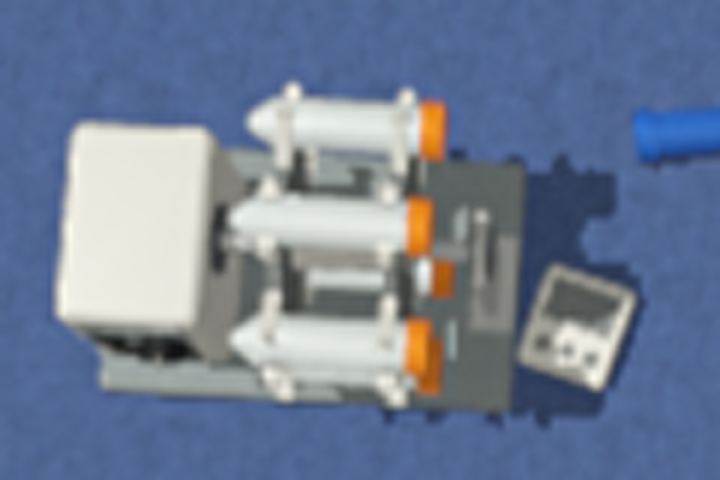

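View pics/t2.png

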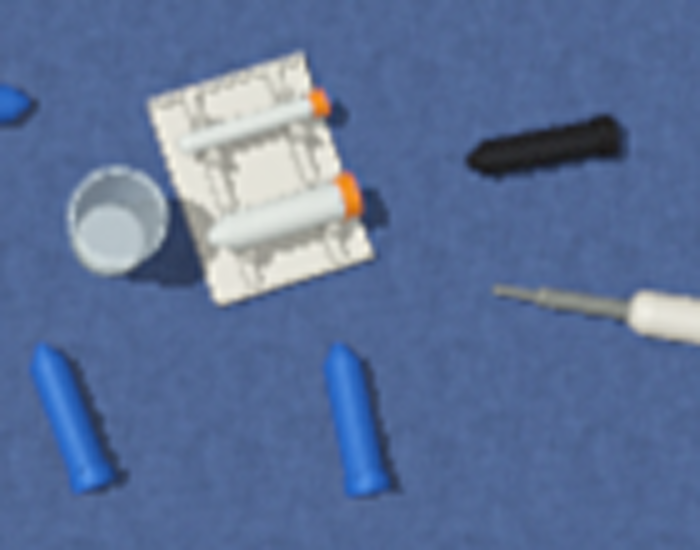

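View pics/s1.png

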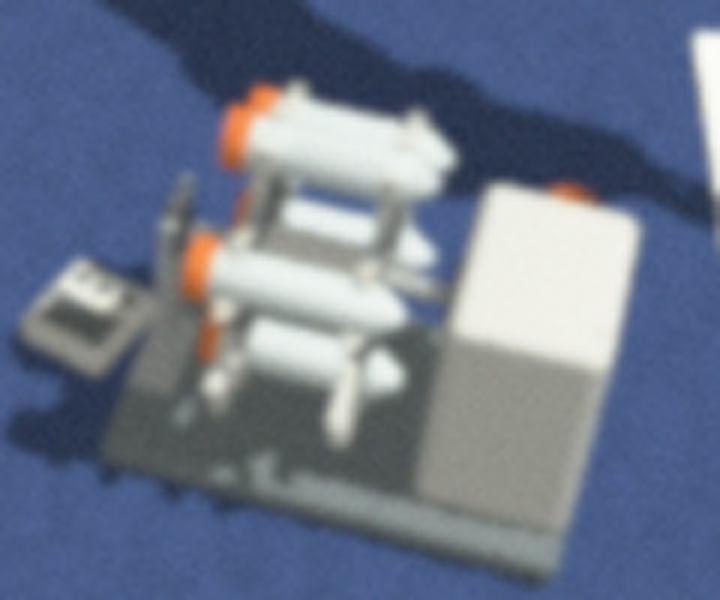

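Run:
```python
from h import *
c=robot.get_calibration("top");s=robot.get_calibration("scene")
P=lambda x,y:(140+x/6,145+y/6)
for n,p,z in [("RT",P(525,165),.02),("RB",P(510,408),.02),("LB",P(100,390),.0),("hTL",P(72,122),.162),("hTR",P(207,128),.162),("hBL",P(60,318),.162),("hBR",P(195,330),.162)]:
    print(n,p,onz(c,p,z).round(4))
P=lambda x,y:(270+x/5,145+y/5)
for n,p,z in [("trTL",P(150,100),.006),("trTR",P(302,52),.006),("trBL",P(215,303),.006),("trBR",P(373,257),.006),("capL",P(358,194),.045),("foot",P(210,237),.045),("bk",P(110,220),0)]:
    print(n,p,onz(c,p,z).round(4))
```

```text
RT (227.5, 172.5) [0.5911 0.0855 0.02  ]
RB (225.0, 213.0) [0.4343 0.0951 0.02  ]
LB (156.66666666666666, 210.0) [0.4516 0.3579 0.    ]
hTL (152.0, 165.33333333333334) [0.5882 0.3457 0.162 ]
hTR (174.5, 166.33333333333334) [0.5836 0.2657 0.162 ]
hBL (150.0, 198.0) [0.4705 0.3495 0.162 ]
hBR (172.5, 200.0) [0.4625 0.2704 0.162 ]
trTL (300.0, 165.0) [ 0.6208 -0.195   0.006 ]
trTR (330.4, 155.4) [ 0.6579 -0.3143  0.006 ]
trBL (313.0, 205.6) [ 0.461  -0.2402  0.006 ]
trBR (344.6, 196.4) [ 0.4953 -0.3624  0.006 ]
capL (341.6, 183.8) [ 0.5369 -0.3459  0.045 ]
foot (312.0, 192.4) [ 0.5053 -0.2333  0.045 ]
bk (292.0, 189.0) [ 0.5276 -0.1621  0.    ]
```

```bash
cat >> h.py <<'E'
YAW=np.radians(-3.7);O=np.array([0.519,0.187,0.125])
def Rz(a): return np.array([[np.cos(a),-np.sin(a),0],[np.sin(a),np.cos(a),0],[0,0,1]])
def cyl(c,uv,r=.075):
    o,d=ray(c,uv);R=Rz(YAW).T;o=R@(o-O);d=R@d
    a=d[0]**2+d[2]**2;b=2*(o[0]*d[0]+o[2]*d[2]);q=o[0]**2+o[2]**2-r*r
    D=b*b-4*a*q; D=max(D,0); out=[]
    for sg in(-1,1):
        p=o+d*(-b+sg*D**.5)/2/a; out.append((round(np.degrees(np.arctan2(p[0],p[2])),1),round(p[1],4)))
    return out
E
python3 - <<'E'
from h import *
c=robot.get_calibration("top");s=robot.get_calibration("scene")
for p in [(433,130),(420,225),(441,278),(420,345),(432,372)]: print("top",cyl(c,(140+p[0]/6,145+p[1]/6)))
for p in [(265,97),(237,137),(243,207),(200,266),(208,338),(340,410),(215,385)]: print("sc",cyl(s,(260+p[0]/6,170+p[1]/6)))
E
```

```text
top [(np.float64(60.6), np.float64(-0.0509)), (np.float64(93.3), np.float64(-0.0467))]
top [(np.float64(0.1), np.float64(-0.0513)), (np.float64(157.5), np.float64(-0.0361))]
top [(np.float64(-22.8), np.float64(-0.0649)), (np.float64(-177.6), np.float64(-0.051))]
top [(np.float64(-58.5), np.float64(-0.0525)), (np.float64(-139.2), np.float64(-0.0427))]
top [(np.float64(-84.8), np.float64(-0.0575)), (np.float64(-111.9), np.float64(-0.0541))]
sc [(np.float64(-41.6), np.float64(-0.0451)), (np.float64(-41.6), np.float64(-0.0451))]
sc [(np.float64(2.0), np.float64(-0.0479)), (np.float64(-87.4), np.float64(-0.0627))]
sc [(np.float64(33.4), np.float64(-0.0334)), (np.float64(-122.0), np.float64(-0.0525))]
sc [(np.float64(61.1), np.float64(-0.0483)), (np.float64(-152.9), np.float64(-0.0686))]
sc [(np.float64(95.3), np.float64(-0.0382)), (np.float64(169.6), np.float64(-0.0501))]
sc [(np.float64(131.6), np.float64(0.036)), (np.float64(131.6), np.float64(0.036))]
sc [(np.float64(131.4), np.float64(-0.0338)), (np.float64(131.4), np.float64(-0.0338))]
```

Both views agree: tubes sit at about 0, ±60, 180 and -120 degrees, so the empty clip is at +120°. It is also visible low on the far side, in the scene crop at (215,385) and (340,410). The wheel has to turn by -120°, so I'll push the +60° tube over the top to -60° with the closed fingers. First I'll move above the start point and look with the wrist camera.

```bash
cat >> h.py <<'E'
def W(x,y,z): # rotator axle frame -> world
    return Rz(YAW)@np.array([x,y,z])+O
E
python3 - <<'E'
from h import *
print(robot.tip_reach)
p=W(.100,0,.028+robot.tip_reach);hi=p.copy();hi[2]=.37
for yaw in(-3.7,176.3): print(yaw,robot.ik(hi,[180,0,yaw]),robot.ik(p,[180,0,yaw]))
T=O+Rz(YAW)@np.array([-.04,0,.1])
for yaw in(105.7,-74.3): print(yaw,robot.ik([.522,-.289,.15],[180,0,yaw]))
E
```

```text
0.0726
-3.7 [   4.66704551   15.83129784   23.52455019   97.69325234    0.
 -171.63295449] [   4.66704551   13.69655925    5.98147285   82.2849136     0.
 -171.63295449]
176.3 [ 4.66704551 15.83129784 23.52455019 97.69325234  0.          8.36704551] [ 4.66704551 13.69655925  5.98147285 82.2849136   0.          8.36704551]
105.7 [-41.51579261   7.05910826  -9.30579439  73.63509735   0.
  32.78420739]
-74.3 [ -41.51579261    7.05910826   -9.30579439   73.63509735    0.
 -147.21579261]
```

Run:
```python
from h import *
robot.set_gripper(0)
hi=W(.100,0,0);hi[2]=.38
robot.move_pose(hi,[180,0,176.3])
o=robot.observe();print(o["time"],o["tool_pos"],o["tcp_rot"],o["gripper_width"])
c=robot.get_calibration("wrist");im=robot.grab_frame("wrist");np.savez("w1",**c)
cv2.imwrite("pics/w1.png",im);print(ray(c,(255,192)))
P=[W(75*np.sin(np.radians(a))/1e3,y,75*np.cos(np.radians(a))/1e3) for a in(60,0,-60) for y in (-.0575,.0575)]
print(proj(c,P).round(0))
```

```text
2.775 [0.61844589 0.18141183 0.37999396] [ 1.79989100e+02 -5.95971808e-03  1.76349505e+02] -0.00014581215105542177
(array([0.54767852, 0.18618959, 0.44930178]), array([ 0.27780978, -0.01881652, -0.9604518 ]))
[[190. 142.]
 [318. 142.]
 [175.  59.]
 [333.  59.]
 [181. -25.]
 [327. -25.]]
```

View pics/w1.png

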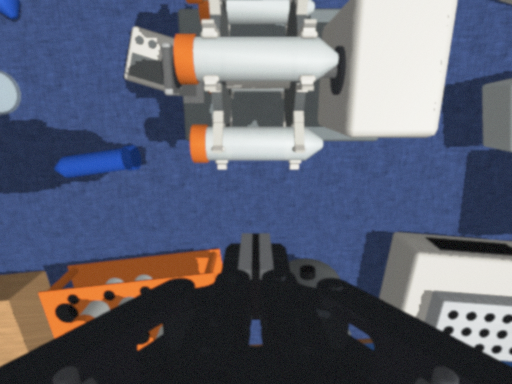

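The prediction matches the picture: the top tube's cap face is at (175,58) and the 60° tube's cap at (193,143). Now the push.

Run:
```python
from h import *
r=robot.tip_reach
def go(x,z,v): 
    g=robot.line_to(W(x,0,z+r),vel=v,guard=25); o=robot.observe(); print(x,z,g,round(o["time"],2),o["tool_pos"].round(4),o["ft_force"].round(1)); return g
seq=[(.1,.028,.2),(.093,.028,.06),(.08,.043,.06),(.06,.055,.08),(.026,.058,.08),(-.005,.052,.08),(-.025,.038,.08),(-.035,.030,.06)]
for a in seq:
    if go(*a): break
c=robot.get_calibration("wrist");im=robot.grab_frame("wrist");cv2.imwrite("pics/w2.png",im)
cv2.imwrite("pics/s2.png",cv2.resize(robot.grab_frame("scene")[170:270,260:380],None,fx=6,fy=6,interpolation=2))
cv2.imwrite("pics/t3.png",cv2.resize(robot.grab_frame("top")[145:225,140:260],None,fx=6,fy=6,interpolation=2))
```

```text
0.1 0.028 False 3.75 [0.6193 0.1808 0.2273] [ 0.1 -0.7  0.4]
0.093 0.028 False 4.02 [0.6121 0.1811 0.227 ] [ 0.8 -0.1 -0.5]
0.08 0.043 False 4.5 [0.6001 0.1818 0.242 ] [ 6.4 -1.   3.6]
0.06 0.055 False 4.94 [0.579  0.1831 0.2522] [3.4 0.5 2. ]
0.026 0.058 False 5.52 [0.5448 0.1853 0.2548] [-0.2  0.4  0.3]
-0.005 0.052 False 6.06 [0.5142 0.1873 0.2495] [0.1 0.6 0.4]
-0.025 0.038 False 6.52 [0.4942 0.1886 0.2356] [0.6 0.3 0.9]
-0.035 0.03 False 6.88 [0.4843 0.1892 0.2273] [ 2.6 -1.6 -2.1]
```

View pics/w2.png

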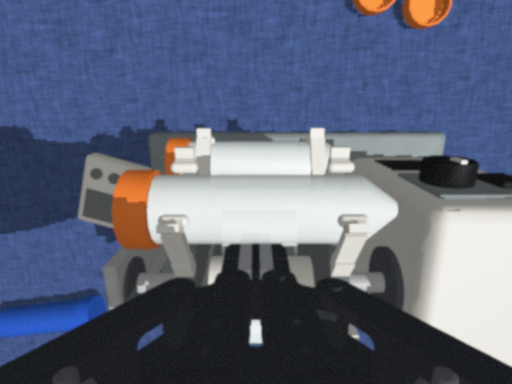

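View pics/s2.png

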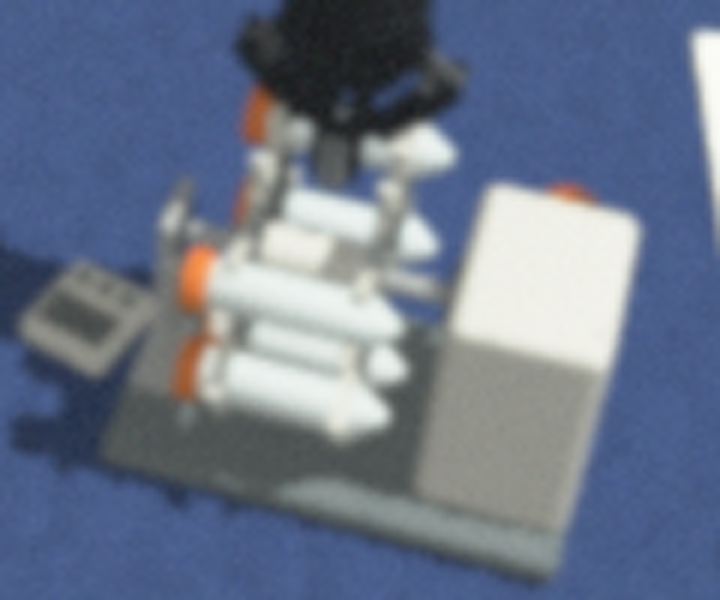

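The wheel has turned: the pushed tube is near -60° (wrist cap centre about (137,209)), tubes fill the +x side, and no tube is at the top. Now I'll measure the remaining angle.

Run:
```python
from h import *
c=robot.get_calibration("wrist");im=cv2.imread("pics/w2.png")
m=((im[...,2]>180)&(im[...,1]<130)&(im[...,0]<80)).astype(np.uint8)
n,l,st,ce=cv2.connectedComponentsWithStats(m)
for i in range(1,n):
    if st[i,4]>40: print(st[i],ce[i].round(1),cyl(c,ce[i]))
print("row209",cyl(c,(135,209)), "top edge/bottom edge of body", cyl(c,(260,209)))
s=robot.get_calibration("scene")
for p in [(197,280),(188,370)]: print("sc",cyl(s,(260+p[0]/6,170+p[1]/6)))
for a in(-50,-54,-57,-60):print(a,proj(c,[W(.075*np.sin(np.radians(a)),y,.075*np.cos(np.radians(a))) for y in(-.051,0)]).round(0).tolist())
```

```text
[377   0  17  10  45] [383.4   4.7] [(np.float64(-75.8), np.float64(0.049)), (np.float64(-75.8), np.float64(0.049))]
[409   0  23  26  44] [415.8  16.5] [(np.float64(-77.4), np.float64(0.0641)), (np.float64(-77.4), np.float64(0.0641))]
[426   0  25  24 113] [436.9  14.8] [(np.float64(-77.1), np.float64(0.072)), (np.float64(-77.1), np.float64(0.072))]
[166 141  23  12 148] [174.6 145. ] [(np.float64(-97.8), np.float64(-0.0461)), (np.float64(-97.8), np.float64(-0.0461))]
[114 172  44  31 782] [133.2 186.9] [(np.float64(-64.4), np.float64(-0.0554)), (np.float64(-146.1), np.float64(-0.093))]
row209 [(np.float64(-54.4), np.float64(-0.0511)), (np.float64(-164.1), np.float64(-0.0975))] top edge/bottom edge of body [(np.float64(-54.4), np.float64(0.0022)), (np.float64(-164.1), np.float64(0.004))]
sc [(np.float64(67.3), np.float64(-0.0484)), (np.float64(-159.8), np.float64(-0.0679))]
sc [(np.float64(131.6), np.float64(-0.0505)), (np.float64(131.6), np.float64(-0.0505))]
-50 [[132.0, 221.0], [255.0, 221.0]]
-54 [[135.0, 210.0], [255.0, 210.0]]
-57 [[137.0, 203.0], [255.0, 203.0]]
-60 [[139.0, 196.0], [255.0, 196.0]]
```

View pics/t3.png

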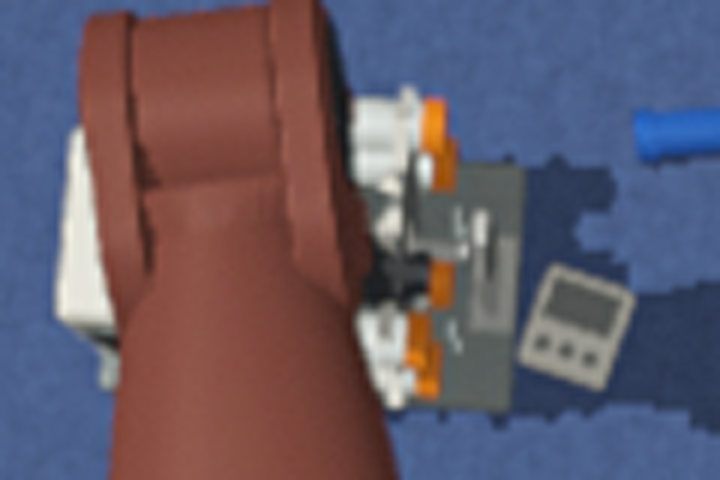

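All readings say about 5.5° short, as the geometry gives for x=-35 mm. I'll push to -39 mm, lift clear and measure again.

Run:
```python
from h import *
r=robot.tip_reach
robot.line_to(W(-.039,0,.029+r),vel=.03,guard=25);robot.pause(.15)
o=robot.observe();print(o["tool_pos"],Rz(YAW).T@(o["tool_pos"]-O))
robot.line_to(W(-.034,0,.031+r),vel=.1)
robot.line_to(W(-.034,0,.15+r),vel=.25)
q=W(-.0,0,0);q[2]=.39
robot.line_to(q,vel=.3);robot.pause(.1)
c=robot.get_calibration("wrist");np.savez("w3",**c);im=robot.grab_frame("wrist");cv2.imwrite("pics/w3.png",im)
print(robot.observe()["time"])
cv2.imwrite("pics/s3.png",cv2.resize(robot.grab_frame("scene")[170:270,260:380],None,fx=6,fy=6,interpolation=2))
```

```text
[0.48279892 0.18926051 0.22636088] [-3.62714950e-02 -8.03385396e-05  1.01360883e-01]
8.7583
```

View pics/w3.png

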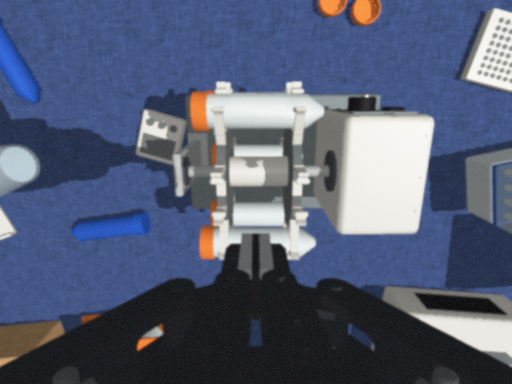

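View pics/s3.png

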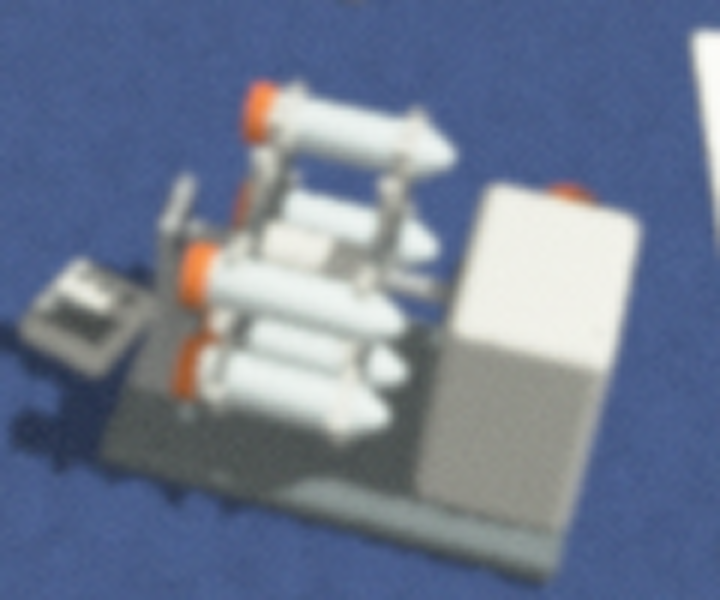

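Run:
```python
from h import *
c=dict(np.load("w3.npz"));im=cv2.imread("pics/w3.png")
m=((im[...,2]>180)&(im[...,1]<130)&(im[...,0]<100)).astype(np.uint8)
n,l,st,ce=cv2.connectedComponentsWithStats(m)
for i in range(1,n):
    if st[i,4]>40: print(st[i],ce[i].round(1))
for v in (110,):print(cyl(c,(200,v)),cyl(c,(208,242)))
for a in(-62,-60,-58,-56,-54,58,60,62,64,66):print(a,proj(c,[W(.075*np.sin(np.radians(a)),y,.075*np.cos(np.radians(a))) for y in(-.051,0)]).round(1).tolist())
crop(im,180,70,340,270,4,"w3c.png")
```

```text
[320   0  27  15  97] [335.4   8.1]
[353   0  27  24 118] [366.7  14.3]
[190  92  24  38 297] [198.4 109.7]
[200 230  15  29 183] [205.6 242.1]
[138 338  17  12  57] [144.9 341.9]
[(np.float64(-56.4), np.float64(-0.0488)), (np.float64(-127.3), np.float64(-0.0636))] [(np.float64(64.8), np.float64(-0.0488)), (np.float64(64.8), np.float64(-0.0488))]
-62 [[198.6, 105.4], [255.2, 105.3]]
-60 [[198.2, 107.0], [255.2, 106.9]]
-58 [[197.9, 108.6], [255.2, 108.5]]
-56 [[197.5, 110.3], [255.2, 110.2]]
-54 [[197.2, 112.2], [255.2, 112.1]]
58 [[204.5, 239.8], [255.4, 239.7]]
60 [[204.9, 240.0], [255.4, 240.0]]
62 [[205.3, 240.2], [255.4, 240.2]]
64 [[205.7, 240.3], [255.4, 240.3]]
66 [[206.1, 240.3], [255.4, 240.3]]
```

View pics/w3c.png

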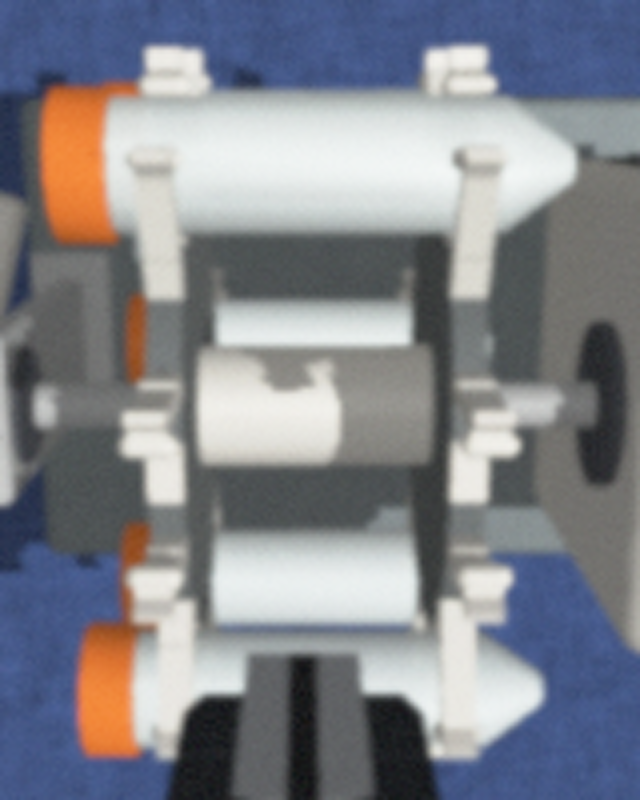

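The empty clip stands at the top, about 4° short, which is within tolerance. I'll measure it from its lips and insert along that radial direction.

Run:
```python
from h import *
c=dict(np.load("w3.npz"))
for r in(.086,.091):
  for (x,y) in [(155,440),(485,440),(155,572),(485,572),(155,395),(485,395),(155,610),(485,610)]:
    print(r,(x,y),cyl(c,(180+x/4,70+y/4),r)[0])
t=robot.grab_frame("top");cv2.imwrite("pics/top3.png",t)
m=cv2.inRange(t,(0,50,180),(110,150,255))
n,l,st,ce=cv2.connectedComponentsWithStats(m)
ct=robot.get_calibration("top")
for i in range(1,n):
    if st[i,4]>8: print(st[i],ce[i].round(1),onz(ct,ce[i],.045).round(4))
crop(t,280,145,360,215,8,"t4.png")
```

```text
0.086 (155, 440) (np.float64(-6.4), np.float64(-0.0292))
0.086 (485, 440) (np.float64(-6.4), np.float64(0.0368))
0.086 (155, 572) (np.float64(12.8), np.float64(-0.0303))
0.086 (485, 572) (np.float64(12.8), np.float64(0.0382))
0.086 (155, 395) (np.float64(-12.4), np.float64(-0.029))
0.086 (485, 395) (np.float64(-12.3), np.float64(0.0367))
0.086 (155, 610) (np.float64(19.4), np.float64(-0.0309))
0.086 (485, 610) (np.float64(19.5), np.float64(0.0389))
0.091 (155, 440) (np.float64(-6.8), np.float64(-0.0286))
0.091 (485, 440) (np.float64(-6.8), np.float64(0.0361))
0.091 (155, 572) (np.float64(10.8), np.float64(-0.0296))
0.091 (485, 572) (np.float64(10.8), np.float64(0.0373))
0.091 (155, 395) (np.float64(-12.4), np.float64(-0.0284))
0.091 (485, 395) (np.float64(-12.3), np.float64(0.0359))
0.091 (155, 610) (np.float64(16.7), np.float64(-0.0302))
0.091 (485, 610) (np.float64(16.8), np.float64(0.038))
[ 218   92   65   36 1181] [250.2 109.4] [ 0.8353 -0.0041  0.045 ]
[210 162   4   9  28] [211.7 165.8] [0.6123 0.144  0.045 ]
[332 163   4   5  13] [333.4 164.8] [ 0.6106 -0.3179  0.045 ]
[338 180   4   8  23] [339.6 183.3] [ 0.5388 -0.3383  0.045 ]
[207 198   4   9  27] [208.9 202. ] [0.4732 0.1539 0.045 ]
```

View pics/t4.png

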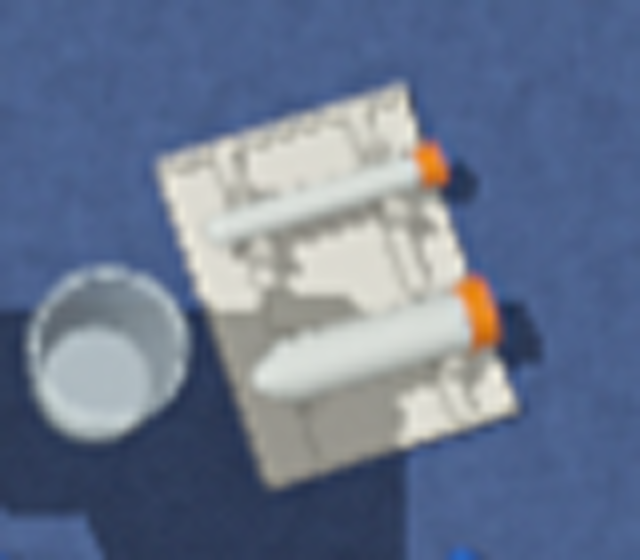

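Candidates, in crop pixels: the thin tube (cap (430,165)), the large tube (cap (480,312)) and the blue and black look-alikes off the tray. The large tube fits: it is white and thick, lies in the tray on its near-side notch, and has an orange cap. I'll confirm and refine it with the wrist camera above the tray.

Run:
```python
from h import *
robot.line_to(robot.observe()["tool_pos"]+[0,0,.03],vel=.3)
p=[.522-.0,-.289,.29]
print(robot.ik(p,[180,0,-74.3]),robot.ik(W(0,0,.3),[180,0,-93.7]))
robot.move_pose(p,[180,0,-74.3])
robot.set_gripper(.062)
o=robot.observe();print(o["time"],o["tool_pos"],o["tcp_rot"],o["gripper_width"])
c=robot.get_calibration("wrist");np.savez("w4",**c);im=robot.grab_frame("wrist");cv2.imwrite("pics/w4.png",im)
```

```text
[ -41.51579261    5.22908571    3.3477594    88.11867368    0.
 -147.21579261] [  6.22720202   1.33170286  13.56228643 102.23058357   0.
 -80.07279798]
12.05 [ 0.52199902 -0.2889948   0.2900053 ] [ 1.79999264e+02 -5.67950442e-04 -7.43020274e+01] 0.061890244523613504
```

View pics/w4.png

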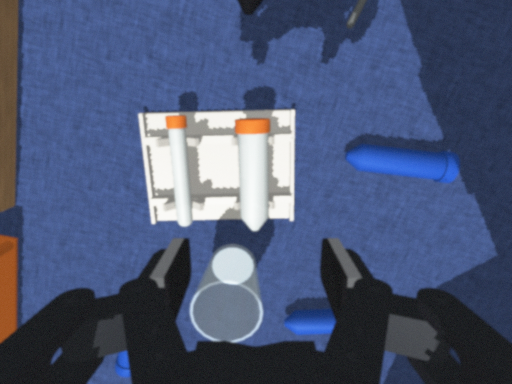

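The large tube lies in the tray, with its cap at (252,126) and foot at (255,230). The thin tube is at x≈178 and the beaker's rim is at (227,300).

Run:
```python
from h import *
c=dict(np.load("w4.npz"));im=cv2.imread("pics/w4.png")
crop(im,130,95,310,345,3,"w4c.png")
a=onz(c,(252.5,119),.055)
cap=onz(c,(252.5,126),.045+.006);body=onz(c,(254,180),.045);tip=onz(c,(255.5,229),.045)
lft=onz(c,(239.5,180),.047);rt=onz(c,(268.5,180),.047)
print(cap,body,tip,lft,rt,np.linalg.norm(lft-rt))
d=tip-cap;print("yaw",np.degrees(np.arctan2(-d[0],d[1])),"mid from tip",tip-d/np.linalg.norm(d)*.0575)
g=im[:,:,2]; 
for v in(150,165,180,195,205):
    row=im[v].astype(int); print(v,[int(x) for x in row[230:280].sum(1)])
```

```text
[ 0.5376447  -0.33351436  0.051     ] [ 0.52166706 -0.28148327  0.045     ] [ 0.50568586 -0.23015522  0.045     ] [ 0.53591061 -0.27801014  0.047     ] [ 0.50767727 -0.28592177  0.047     ] 0.02932089724764142
yaw 17.181703502642364 mid from tip [ 0.52264547 -0.28500486  0.04818402]
150 [733, 735, 733, 732, 735, 733, 728, 701, 647, 613, 651, 670, 690, 703, 709, 716, 722, 723, 727, 733, 733, 734, 734, 733, 733, 727, 722, 717, 700, 698, 689, 681, 664, 646, 605, 568, 524, 477, 453, 449, 452, 468, 523, 620, 686, 723, 732, 734, 735, 734]
165 [739, 737, 735, 737, 738, 735, 729, 717, 681, 631, 640, 666, 683, 699, 709, 712, 719, 722, 730, 736, 740, 740, 738, 738, 736, 729, 723, 717, 709, 700, 687, 680, 669, 645, 614, 569, 536, 487, 443, 441, 446, 474, 542, 654, 716, 735, 735, 737, 736, 734]
180 [737, 737, 736, 738, 739, 737, 738, 732, 708, 663, 637, 648, 670, 687, 700, 705, 715, 724, 730, 740, 744, 745, 743, 741, 737, 733, 723, 718, 707, 699, 689, 678, 666, 649, 614, 575, 532, 489, 448, 444, 451, 450, 457, 454, 454, 452, 464, 518, 620, 690]
195 [410, 401, 412, 406, 417, 407, 394, 393, 400, 468, 556, 617, 663, 683, 695, 708, 715, 727, 735, 740, 746, 747, 747, 743, 738, 732, 724, 716, 705, 698, 688, 674, 665, 648, 615, 585, 531, 493, 428, 393, 389, 396, 398, 444, 496, 497, 516, 512, 512, 530]
205 [739, 740, 735, 710, 687, 673, 659, 637, 605, 593, 597, 637, 663, 676, 699, 709, 717, 728, 737, 743, 748, 750, 751, 748, 743, 737, 730, 722, 713, 702, 693, 677, 665, 659, 617, 579, 540, 501, 489, 555, 638, 658, 628, 628, 660, 707, 730, 739, 739, 741]
```

View pics/w4c.png

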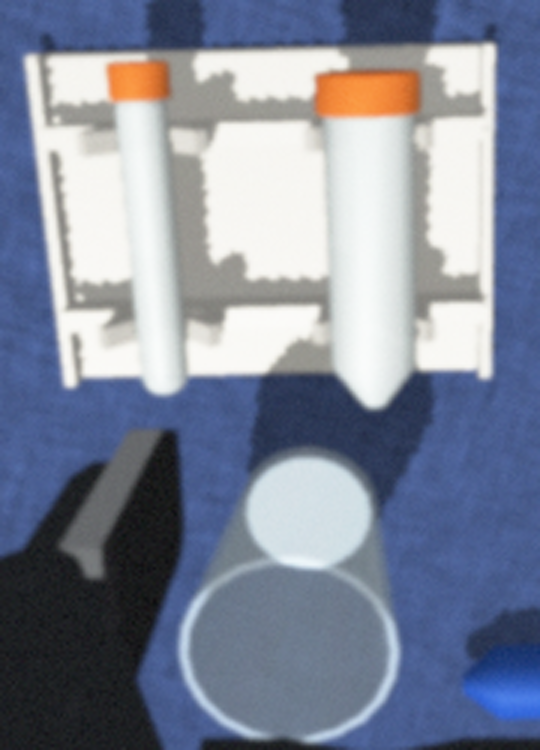

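Run:
```python
from h import *
g=np.array([.522,-.286,.099])
robot.line_to(g+[0,0,.08],vel=.25,rotation=[180,0,-73.7])
print(robot.line_to(g,vel=.1,guard=15))
robot.pause(.1);o=robot.observe();print(o["tool_pos"],o["tcp_rot"],o["ft_force"].round(1))
robot.set_gripper(.02)
o=robot.observe();print(o["time"],o["tool_pos"],o["gripper_width"],o["ft_force"].round(1))
robot.line_to(g+[0,0,.1],vel=.12)
robot.line_to(g+[0,0,.27],vel=.3)
o=robot.observe();print(o["time"],o["tool_pos"],o["gripper_width"],o["ft_force"].round(1))
cv2.imwrite("pics/w5.png",robot.grab_frame("wrist"))
```

```text
False
[ 0.52245074 -0.28636702  0.0999739 ] [-1.79954206e+02 -7.02677450e-02 -7.36959254e+01] [ 0.6 -0.4  0. ]
14.1417 [ 0.52305665 -0.28610011  0.09986747] 0.02862403038683359 [5.6 1.7 2.1]
15.8417 [ 0.52197081 -0.28598444  0.36789221] 0.028747161474813265 [-0.   0.  -1.3]
```

View pics/w5.png

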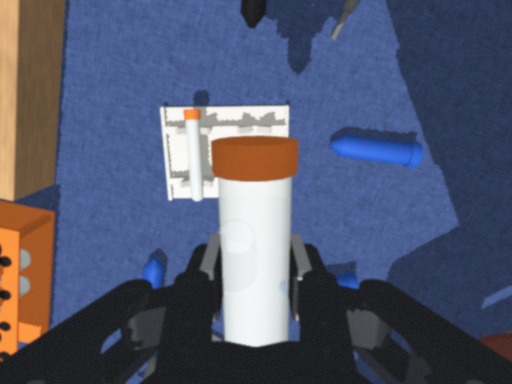

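The large tube is held squarely, cap at (255,158), pointing towards the camera side; the thin tube is still in place. Next I'll work out where its middle sits in the hand.

Run:
```python
from h import *
c=robot.get_calibration("wrist");o=robot.observe()
im=cv2.imread("pics/w5.png");print([im[r,255].tolist() for r in range(132,185,3)])
zt=o["tool_pos"][2]-.0549
R=Rz(np.radians(-73.7))
for uv,z in [((255,139),zt+.017),((255,179),zt+.0165)]:
    p=onz(c,uv,z)-o["tool_pos"]; print(uv,R.T@p)
# body edges
for uv in [(218,230),(293,230)]: print(R.T@(onz(c,uv,zt)-o["tool_pos"]))
```

```text
[[244, 247, 248], [171, 189, 214], [30, 76, 144], [34, 78, 145], [38, 80, 147], [35, 86, 164], [38, 88, 166], [38, 88, 166], [38, 89, 166], [39, 90, 167], [31, 85, 163], [39, 89, 168], [37, 87, 166], [40, 90, 167], [38, 87, 167], [43, 88, 168], [70, 100, 166], [244, 245, 242]]
(255, 139) [ 0.05841945  0.00042614 -0.0379    ]
(255, 179) [ 0.04453148  0.0004398  -0.0384    ]
[ 0.01834156  0.01603028 -0.0549    ]
[ 0.01829536 -0.0155517  -0.0549    ]
```

Run:
```python
from h import *
a=np.radians(3.2)
def tcp(r): p=W(r*np.sin(a),.0035,r*np.cos(a)); p[2]+=.0549; return p
pre=tcp(.075+.06)
robot.move_pose(pre+[0,0,.05],[180,0,-93.7])
robot.line_to(tcp(.115),vel=.2);robot.pause(.1)
o=robot.observe();print(o["time"],o["tool_pos"],tcp(.115),o["ft_force"].round(1))
cv2.imwrite("pics/w6.png",robot.grab_frame("wrist"))
cv2.imwrite("pics/s6.png",cv2.resize(robot.grab_frame("scene")[150:270,250:390],None,fx=5,fy=5,interpolation=2))
```

```text
18.225 [0.52637349 0.18984874 0.29671614] [0.52563196 0.19007844 0.29472069] [-0.8  0.4 -0.4]
```

View pics/w6.png

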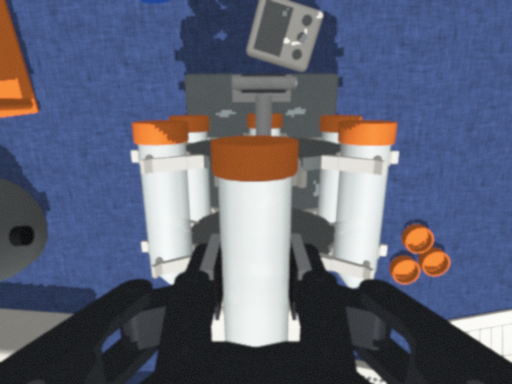

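View pics/s6.png

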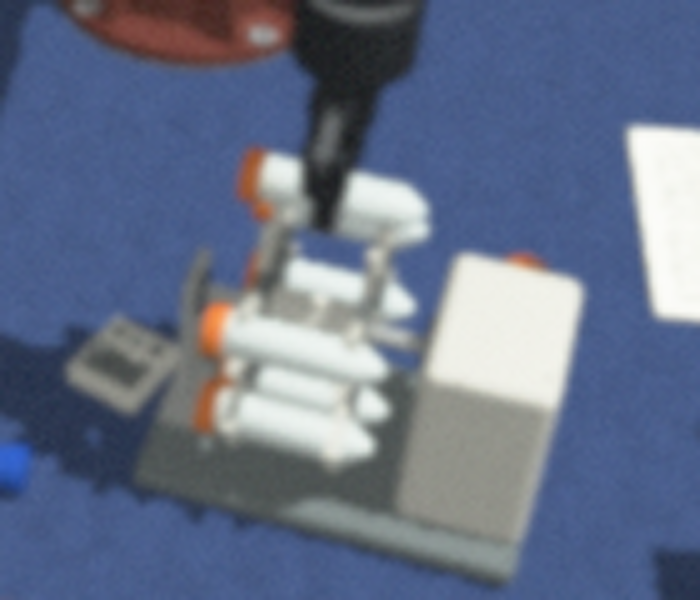

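The tube hangs over the clip between the two neighbouring tubes, with all caps at the same end. I'll check the wheel angle from the neighbours' caps at (160,133) and (367,132) before pressing.

```bash
python3 - <<'E'
from h import *
c=robot.get_calibration("wrist")
# cap face outer-rim ends -> mid col ; body side edges at given row
for uv in [(160,133),(367,132),(167,200),(361,200)]:
    print(uv,cyl(c,uv))
for a0 in(0,2,4,6):
  for s in(60,-60):
    a=np.radians(a0+s); print(a0,s,proj(c,[W(.075*np.sin(a),y+.003,.075*np.cos(a)) for y in(-.051,-.03,0.03)]).round(0).tolist())
E
python3 - <<'E'
import sys;sys.path.insert(0,'.')
from h import *
im=cv2.imread("pics/w6.png");crop(im,120,100,420,290,2.6,"w6c.png")
E
```

```text
(160, 133) [(np.float64(73.4), np.float64(-0.0457)), (np.float64(73.4), np.float64(-0.0457))]
(367, 132) [(np.float64(-53.3), np.float64(-0.0485)), (np.float64(-88.8), np.float64(-0.0444))]
(167, 200) [(np.float64(70.8), np.float64(0.0012)), (np.float64(76.4), np.float64(0.0034))]
(361, 200) [(np.float64(-54.1), np.float64(-0.0049)), (np.float64(-87.8), np.float64(0.0081))]
0 60 [[165.0, 132.0], [167.0, 165.0], [174.0, 249.0]]
0 -60 [[371.0, 132.0], [367.0, 165.0], [359.0, 249.0]]
2 60 [[164.0, 132.0], [166.0, 164.0], [173.0, 247.0]]
2 -60 [[370.0, 132.0], [367.0, 165.0], [358.0, 250.0]]
4 60 [[163.0, 131.0], [165.0, 163.0], [172.0, 246.0]]
4 -60 [[369.0, 132.0], [365.0, 166.0], [357.0, 252.0]]
6 60 [[162.0, 131.0], [165.0, 163.0], [171.0, 244.0]]
6 -60 [[367.0, 133.0], [364.0, 167.0], [356.0, 253.0]]
```

```bash
ls pics /pics 2>/dev/null | tail -5
```

```text
w4c.png
w5.png
w6.png
w6c.png
wrist0.png
```

Run:
```python
from h import *
a=np.radians(4.0)
def tcp(r): p=W(r*np.sin(a),.0035,r*np.cos(a)); p[2]+=.0549; return p
for r,g in [(.1,20),(.092,30),(.084,40),(.078,45),(.075,45),(.0735,45)]:
    h=robot.line_to(tcp(r),vel=.05,guard=g);robot.pause(.1);o=robot.observe()
    print(r,h,round(o["time"],2),(o["tool_pos"]-tcp(r)).round(4),o["ft_force"].round(1),o["gripper_width"].round(4))
    if h: break
cv2.imwrite("pics/w7.png",robot.grab_frame("wrist"))
cv2.imwrite("pics/s7.png",cv2.resize(robot.grab_frame("scene")[150:270,250:390],None,fx=5,fy=5,interpolation=2))
```

```text
Traceback (most recent call last):
AttributeError: 'float' object has no attribute 'round'
```

Run:
```python
from h import *
a=np.radians(4.0)
def tcp(r): p=W(r*np.sin(a),.0035,r*np.cos(a)); p[2]+=.0549; return p
for r,g in [(.098,20),(.092,30),(.084,40),(.078,45),(.075,45),(.0735,45)]:
    h=robot.line_to(tcp(r),vel=.05,guard=g);robot.pause(.1);o=robot.observe()
    print(r,h,round(o["time"],2),(o["tool_pos"]-tcp(r)).round(4),o["ft_force"].round(1),o["gripper_width"])
    if h: break
cv2.imwrite("pics/w7.png",robot.grab_frame("wrist"))
cv2.imwrite("pics/s7.png",cv2.resize(robot.grab_frame("scene")[150:270,250:390],None,fx=5,fy=5,interpolation=2))
```

```text
0.098 False 19.23 [-0.0001  0.      0.0001] [-0.3 -0.1  0.4] 0.028439842113728422
0.092 False 19.59 [0.0002 0.0001 0.0002] [0.6 0.9 1.6] 0.02829171565647876
0.084 False 20.0 [-0.0002 -0.     -0.0007] [ 1.6  1.1 -5.9] 0.028262913499884516
0.078 False 20.37 [-0.0003 -0.0001 -0.0006] [ 1.5  0.2 -5.4] 0.02833306842022184
0.075 False 20.72 [0.     0.     0.0003] [-0.1 -0.2  0. ] 0.028570505097888995
0.0735 False 21.07 [0.0004 0.     0.0013] [-0.5 -0.4  5.2] 0.02825756892632474
```

View pics/w7.png

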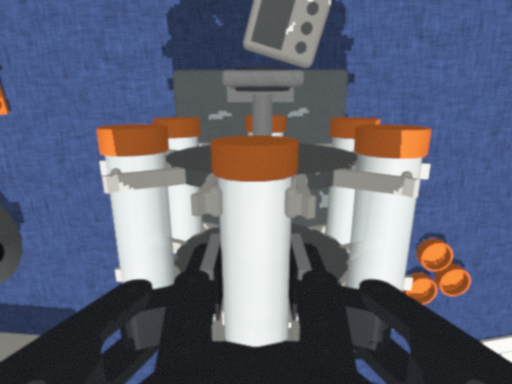

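View pics/s7.png

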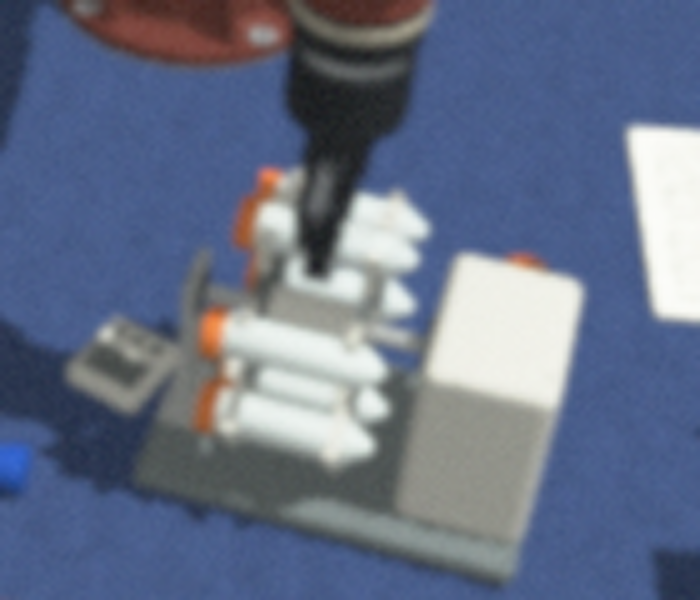

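The force shows the snap: resistance at the lips, then a pull downwards, zero at the home depth and +5 N just beyond it. Now I'll relax, release, lift and check.

Run:
```python
from h import *
a=np.radians(4.0)
def tcp(r): p=W(r*np.sin(a),.0035,r*np.cos(a)); p[2]+=.0549; return p
robot.line_to(tcp(.075),vel=.05);robot.set_gripper(.046)
robot.pause(.1);o=robot.observe();print(o["ft_force"].round(1),o["gripper_width"])
print(robot.line_to(tcp(.075)+[0,0,.06],vel=.08,guard=12))
robot.line_to(tcp(.075)+[0,0,.19],vel=.25);robot.pause(.3)
o=robot.observe();print(o["time"],o["tool_pos"],o["ft_force"].round(1))
c=robot.get_calibration("wrist");np.savez("w8",**c);cv2.imwrite("pics/w8.png",robot.grab_frame("wrist"))
cv2.imwrite("pics/s8.png",cv2.resize(robot.grab_frame("scene")[150:270,250:390],None,fx=5,fy=5,interpolation=2))
```

```text
[ 0.3 -0.3  0.2] 0.045815139096077394
False
23.7 [0.52423984 0.19014263 0.44376189] [-0.7  0.4  0.4]
```

View pics/w8.png

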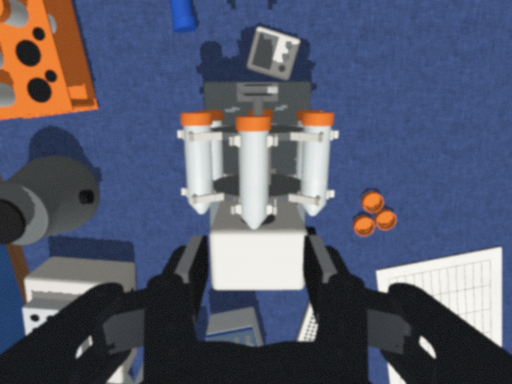

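View pics/s8.png

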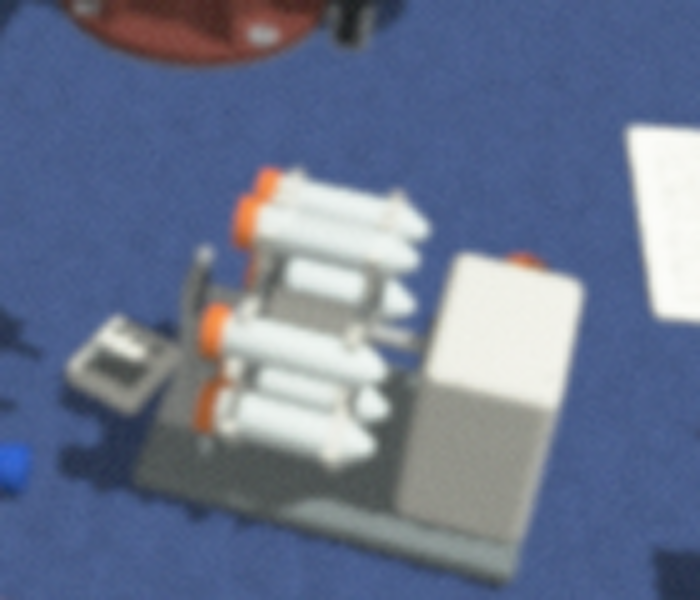

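The large tube sits in the top clip at (255,165), with its cap at (254,121), the same end as its neighbours. Next, a numeric check of angle and along-axis position against the neighbours.

Run:
```python
from h import *
c=dict(np.load("w8.npz"));im=cv2.imread("pics/w8.png")
crop(im,170,75,350,245,4,"w8c.png")
m=((im[...,2]>150)&(im[...,1]<130)&(im[...,0]<100)).astype(np.uint8)
n,l,st,ce=cv2.connectedComponentsWithStats(m)
for i in range(1,n):
    if st[i,4]>40 and 170<ce[i][0]<350 and ce[i][1]<150:
        x,y,w,h,_=st[i]; print(st[i],"centre",cyl(c,ce[i],.085)[0],"inner edge",cyl(c,(ce[i][0],y+h),.087)[0])
print("top tube body/tip",cyl(c,(254.5,165),.08)[0],cyl(c,(254.5,227),.075)[0],"side tips",cyl(c,(200,213),.075)[0],cyl(c,(315,213),.075)[0])
```

```text
[301 111  33  14 286] centre (np.float64(-41.4), np.float64(-0.0503)) inner edge (np.float64(-40.2), np.float64(-0.0435))
[181 112  31  13 286] centre (np.float64(49.5), np.float64(-0.05)) inner edge (np.float64(47.8), np.float64(-0.043))
[236 116  35  15 357] centre (np.float64(4.8), np.float64(-0.0474)) inner edge (np.float64(4.7), np.float64(-0.0395))
top tube body/tip (np.float64(4.1), np.float64(-0.0059)) (np.float64(4.5), np.float64(0.0619)) side tips (np.float64(79.6), np.float64(0.0682)) (np.float64(-59.9), np.float64(0.0597))
```

View pics/w8c.png

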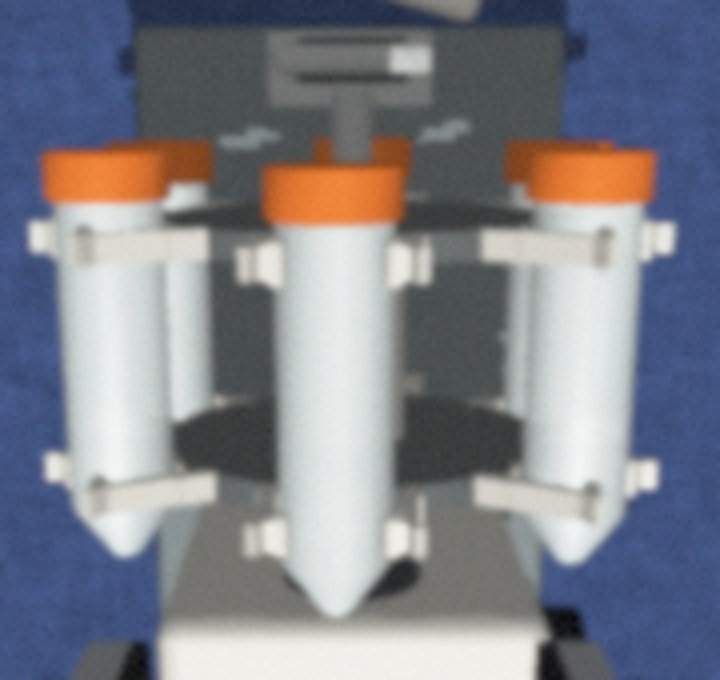

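Run:
```python
from h import *
s=robot.get_calibration("scene");a=np.radians(4.5)
print("seen cap",(250+248/5,150+220/5),[ (r,proj(s,W(r*np.sin(a),-.048,r*np.cos(a))).round(1).tolist()) for r in(.075,.079,.097)])
t=robot.grab_frame("top");cv2.imwrite("pics/top9.png",t)
t0=cv2.imread("pics/top0.png")
for n,(x0,y0,x1,y1) in dict(thin=(300,155,340,180),beaker=(280,176,304,202),timer=(226,188,248,212),caps=(153,230,182,253),plate=(85,202,130,238),pip=(365,198,440,220)).items():
    print(n,cv2.absdiff(t[y0:y1,x0:x1],t0[y0:y1,x0:x1]).mean().round(1),end=" ")
    m=cv2.matchTemplate(t[y0-6:y1+6,x0-6:x1+6],t0[y0:y1,x0:x1],cv2.TM_CCOEFF_NORMED);mm=cv2.minMaxLoc(m);print(mm[1],np.array(mm[3])-6)
print(robot.observe()["time"])
```

```text
seen cap (299.6, 194.0) [(0.075, [[299.2, 193.5]]), (0.079, [[299.3, 192.7]]), (0.097, [[299.6, 188.8]])]
thin 7.5 0.9985997676849365 [0 0]
beaker 15.6 0.9484575390815735 [0 0]
timer 8.9 0.9731096029281616 [0 0]
caps 51.5 0.22751960158348083 [-3  6]
plate 7.1 0.9998665452003479 [0 0]
pip 6.5 0.9996994137763977 [0 0]
23.85
```

View pics/top9.png

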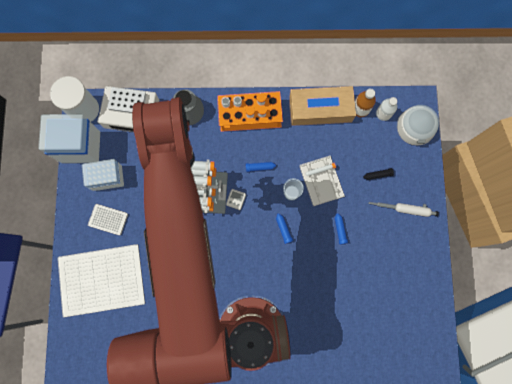

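The seen cap position (299.6,194.0) matches full depth: predicted (299.2,193.5) at 75 mm, against row 189 if it were still on the lips. No bystander has moved. The loose caps are under the arm in this view, but the last wrist picture shows them still in their cluster. Handing in.

```bash
python3 -c "
from plant import robot
robot.job_done();print(robot.observe()['time'])"
```

```text
the job is handed in; nothing more can be done
the job is handed in; nothing more can be done
```

The large tube is in the clip that was empty, at the top of the carousel with its cap at the same end as the others. I handed the job in at about 24 s; no verdict came back.

**What I did:** I turned the carousel about -116° with the closed fingers, pushing the tube at +60° over the top. I then lifted the wheel free, took the large tube from the tray, laid it over the clip and pressed it in along the clip's own direction.

**Last checks:**
- **Fit:** the force rose at the lips, turned to a downward pull as the tube snapped in, and was zero at home depth. Its cap appears in the scene picture within half a pixel of the fully-home position.
- **Angle:** the clip stands about 4–5° (about 0.08 rad) from straight up, inside the 0.22 rad limit. My last push stopped about 4° short of the intended position, and I left it there and inserted at the measured angle.
- **Along the axle:** the tube sits about 3 mm off its neighbours by image measurement. The wrist-camera angles for the two neighbouring tubes were poor because the rays graze them, so I relied on the top tube and the scene view.
- **Bystanders:** the thin tube, beaker, timer, well plate and pipette matched their starting pictures with no shift. The loose caps were hidden by the arm in the last top view, so that comparison failed for them. The wrist picture shows them still in their cluster, but I did not measure their positions.
- **Robot:** the gripper was clear of everything at hand-in.

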